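# Push two gauge discs home into their tray

### The arm

A 6-joint arm with a two-finger parallel gripper is mounted at the origin on a cart in front of the work surface, level with it; the furniture and walls round the work are solid. World frame = base frame: x ahead of the robot, y to its left, z up, the work surface at z = 0. Lengths are in m, angles in rad, forces in N, time in s.
With the tool pointing down it reaches from about 0.375 to 0.75 m from the base axis. Payload 9 kg.
Tool frame: the origin (TCP) lies midway between the tips of the shut fingers; the grasp point (between the pads) lies 19 mm behind it; z points along the fingers, y is the direction in which the jaws open and shut (so a half turn about z gives the same grasp; the last joint's range is limited). The gripper opens to 85 mm and grips with 20 to 120 N. Pads are 22 mm wide; open, the fingers measure 114 mm over their backs; the gripper's body (76 mm by 85 mm) begins 54 mm behind the grasp point. The pads swing forward as they close: fully open they stand 13 mm farther back than shut.
Start: joints at [0.915, 0.104, 0.097, 1.564, 0, 1.353], TCP at [0.254, 0.543, 0.231] pointing down, gripper open.
Joint ranges: [-2.99, 2.99], [-0.84, 1.86], [-1.1, 1.16], [-1.84, 2.11], [-1.51, 1.56], [-3.14, 3.14]. Speed limits (rad/s): [2.22, 2.22, 2.57, 3.14, 3.14, 3.14].

### API

Orientations are given as a rotation vector (axis times angle).
In Python, from plant import robot gives the robot as it stands.
- The arm moves only by the tool apply_moves, never from a script. Its argument "series" is a list of rows, each an object of numbers: "dx", "dy", "dz": the shift along the tool's x, y, z in cm; "yaw": the turn about the tool's z in degrees; "fingers": the closure, from 0 (fully open) to 1 (shut). In form: [{"dx": .., "dy": .., "dz": .., "yaw": .., "fingers": ..}, ...]. A call has 1 to 12 rows; each row shifts and turns the commanded pose from where the row before left it, along the tool's axes as they then stand; what a row does not reach is not made up. A row lasts 1/8 s, in which the tool goes at most 62.5 mm and 10.7 degrees, less where a joint would pass 70% of its speed; a pose out of reach is approached as far as the arm can. A call is refused whole if a number of a shift passes 6.25 or a number of a turn 10.7, either way. A call with a gripper value outside its range is refused whole. The fingers move at their own pace and stop on an object; the grip force is fixed at half the most. Time passes only in rows, so rows that do not move let the fingers close. It gives the time, the measured TCP pose, the force and the opening at its end, in the units of the state.
- robot.observe(): the state, without advancing time (a new reading comes with each control period).
- robot.capture(name): name is "side" or "top"; returns the picture (400x640x3 uint8, blue, green, red); there is no depth.
- robot.camera_params(name): a dict with "fx", "fy", "cx", "cy" (pixels), "rvec" (rotation vector, rad) and "tvec" (3), from world to camera coordinates, as OpenCV has them. Camera axes: x right, y down, z forward; pixel columns grow to the right and rows downward; lengths in m; the calibration is good to about 2 mm. A picture is of the moment at which its call begins. camera_params takes no time and is no camera call.
- robot.job_done(): hands the job in, once; it reports no verdict.
The state is a dict: "t": time; "joint_positions": joint angles; "qvel": joint speeds; "effort": joint torques, N m; "tool_pos": TCP position; "eef_rot": TCP orientation; "contact_force": force on the tool from outside, world axes, zero at the start; "ft_torque": the same for the moment, N m; "opening": opening from 0.0 (shut) to 1.0 (fully open).
Only numpy, scipy, OpenCV 4.12 (cv2) and the standard library are available. Lean on these libraries where they do the work, as an engineer would, in place of code of your own. Each camera call takes 0.05 s, during which the arm holds its last target.

### The job

The ring gauge and the smaller plain setting disc lie loose on top of the flat grey gauge tray. Push each one across the tray with the fingertips until it drops flat into the round recess of its own size, the ring gauge in the wide recess and the setting disc in the narrow one. Only push them: do not lift, carry or upend them, and do not disturb the gauge block standing on the tray or the other things on the bench.

Things in the scene. Friction and masses are not known exactly. Their poses are not given: they have to be found in the camera images.
- gauge_tray: Grey slab, 160 (x) x 170 (y) x 20 mm, on four 25 mm legs fixed to the bench; origin under its centre at bench level, z up; flat top at z = 45 mm. Two round recesses 6 mm deep with thin dark liners: 45 mm wide at (20, -45) mm, 35 mm wide at (20, 45) mm in its frame. The discs start loose on its top towards its -x edge, about 65 mm short of the recesses in x, one on each side; the sides vary.
- wide_recess (a point): Centre of the floor of the wide recess (45 mm across, 6 mm deep, floor 39 mm above the bench); axes as the tray's. For the ring gauge.
- narrow_recess (a point): Centre of the floor of the narrow recess (35 mm across, 6 mm deep, floor 39 mm above the bench); axes as the tray's. For the setting disc.
- ring_gauge: Loose steel ring gauge lying flat, 40 mm across, 14 mm high, with a bore through its middle, about 0.12 kg; origin at the centre of its underside, z up. Seated in the wide recess it stands 8 mm proud of the tray.
- setting_disc: Loose plain steel disc lying flat, 30 mm across, 12 mm high, no bore, about 0.07 kg; origin at the centre of its underside, z up. Seated in the narrow recess it stands 6 mm proud of the tray. It also fits loosely into the wide recess, which is the wrong place.
- gauge_block: Bystander: loose steel block 9 x 30 x 35 mm standing on the tray's top near the middle of its +x edge; origin at the centre of its underside.
- plug_gauge: Bystander: plug gauge, 96 mm long, 19 mm thick, lying on the bench beyond the tray.
- test_plug_0: Bystander: red plug, 55 mm long, 19 mm thick, lying on the bench to the right of the tray.
- marker_pen: Bystander: blue marker, 135 mm long, lying on the bench beyond the tray.
- sensor_bench_0: Bystander: upright sensor cell with hexagonal body, 19 x 21 x 27 mm, on the bench to the right and near the robot.
- sensor_bench_1: Bystander: upright sensor cell with hexagonal body, 19 x 21 x 27 mm, on the bench to the right and near the robot.
- sensor_bench_2: Bystander: upright sensor cell with hexagonal body, 19 x 21 x 27 mm, on the bench to the right and near the robot.
Not all that is in view belongs to the job. Leave any orange or pink look-alike of the ring_gauge alone. Leave any red look-alike of the setting_disc alone.

How it is judged:
At the end, for the whole second after the job is handed in: The ring gauge lies flat on the floor of the wide recess and the setting disc flat on the floor of the narrow recess (centres within 4.5 mm of the recess centres seen from above, undersides within 1.5 mm of the floor, tilt under 0.06 rad), both at rest (horizontal distance between ring_gauge and wide_recess below 0.0045 m and z of ring_gauge in the frame of wide_recess below 0.0015 m and angle between each of ring_gauge, setting_disc's own z axis and vertical below 0.06 rad and linear speed of each of ring_gauge, setting_disc below 0.01 m/s and horizontal distance between setting_disc and narrow_recess below 0.0045 m and z of setting_disc in the frame of narrow_recess below 0.0015 m); the robot touches nothing.
It fails at once if the ring gauge is lifted (its underside's centre over 5 mm above the tray's top) or upended (tilted over 0.6 rad) (z of ring_gauge in the frame of gauge_tray above 0.05 m or angle between ring_gauge's own z axis and vertical above 0.6 rad).
It fails at once if the setting disc is lifted (its underside's centre over 5 mm above the tray's top) or upended (tilted over 0.6 rad) (z of setting_disc in the frame of gauge_tray above 0.05 m or angle between setting_disc's own z axis and vertical above 0.6 rad).
It fails at once if a bystander is moved more than 15 mm (distance of any of gauge_block, plug_gauge, test_plug_0, marker_pen, sensor_bench_0, sensor_bench_1, sensor_bench_2 from where it was at the start of the episode above 0.015 m).
It also fails if it takes over 54 s, if anything falls off the work surface, if the arm or the gripper's body presses on something with over 40 N, if the wrist force passes 120 N, or if a joint passes its speed limit or range.

## Working session

There is one attempt and no reset: what is moved stays moved. The work goes in short steps, Python scripts to look and compute and a tool call to move; the robot and the scene stay as the last step left them, time stands still between calls to the robot, and variables do not carry over. Pictures are saved under pics/ and viewed, and the job is handed in when it is done.

Besides the shell and the picture viewer there is one more tool, called after "Request:" in YAML: its name, and indented under it one key for each argument. apply_moves: Moves the arm, as the interface text tells. Its arguments: {"type":"object","properties":{"series":{"type":"array","items":{"type":"object","properties":{"dx":{"type":"number"},"dy":{"type":"number"},"dz":{"type":"number"},"yaw":{"type":"number"},"fingers":{"type":"number"}}}}},"required":["series"]}

```bash
ls; mkdir -p pics
python3 - <<'E'
from plant import robot
import cv2
for n in("top","side"):
    im=robot.capture(n); cv2.imwrite(f"pics/{n}0.png",im)
    print(n,robot.camera_params(n))
print(robot.observe())
E
```

```text
pics
top {'fx': 480.6551222733704, 'fy': 480.6551222733704, 'cx': 318.4725656973594, 'cy': 198.99038502341756, 'rvec': array([ 2.1950703 , -2.13839097,  0.15254731]), 'tvec': array([0.0539657 , 0.58608767, 1.06552557])}
side {'fx': 361.3271096465995, 'fy': 361.3271096465995, 'cx': 314.99764476226454, 'cy': 200.1049961852424, 'rvec': array([ 0.45561084, -2.44641338,  1.57108483]), 'tvec': array([0.54531048, 0.12515417, 0.74630208])}
{'t': 0.1, 'joint_positions': array([9.15301792e-01, 1.04637591e-01, 9.65562598e-02, 1.56392844e+00,
       1.78153262e-05, 1.35309026e+00]), 'qvel': array([-0.00059333, -0.00233889,  0.00216649,  0.00129605,  0.00011077,
        0.00069406]), 'effort': array([ 6.54042044e-03, -5.58203745e+01,  5.04721177e+01,  1.27806509e-02,
       -2.49937793e-04,  5.02305977e-05]), 'tool_pos': array([0.2541613 , 0.54317147, 0.23060634]), 'eef_rot': array([-6.82083012e-01, -3.06611139e+00,  1.71515772e-03]), 'contact_force': array([ 0.56097754, -0.38741725, -0.39468473]), 'ft_torque': array([ 0.01761773, -0.05193093, -0.03546742]), 'opening': 1.0001333235099175}
```

View pics/top0.png

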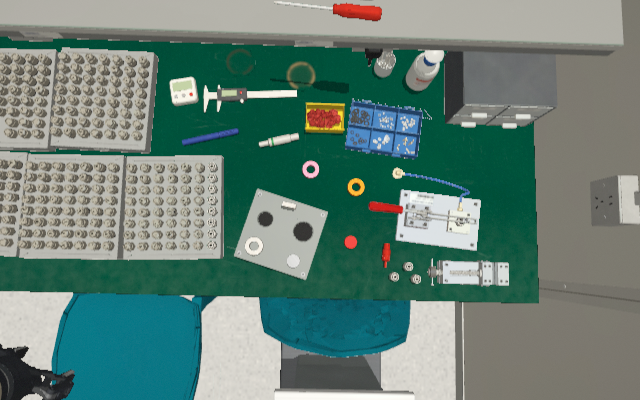

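View pics/side0.png

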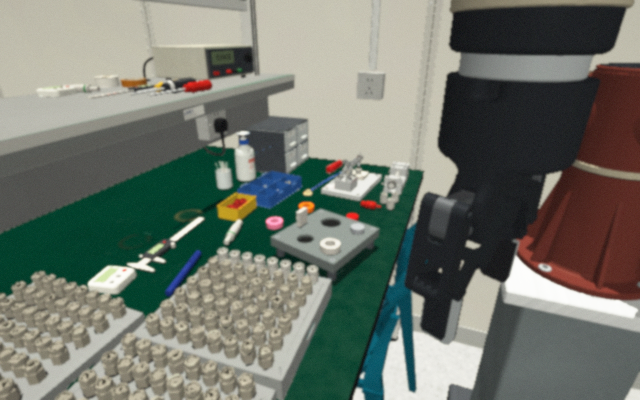

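Top view: up is +x and left is +y. The ring (254,245) is on the narrow recess's side (265,218). The disc (293,261) is on the wide recess's side (303,231). The paths therefore cross. The look-alikes are pink ring (310,169), orange ring (356,187) and red disc (350,242), all off the tray. I choose the steel pair on the tray and will measure with a close crop.

```bash
cat > h.py <<'E'
import numpy as np,cv2
from plant import robot
def cam(n):
    p=robot.camera_params(n);K=np.array([[p['fx'],0,p['cx']],[0,p['fy'],p['cy']],[0,0,1]]);R=cv2.Rodrigues(np.array(p['rvec']))[0]
    return K,R,np.array(p['tvec'])
def ray(n,uv,z):
    K,R,t=cam(n);d=R.T@np.linalg.inv(K)@np.array([uv[0],uv[1],1.]);c=-R.T@t
    return c+d*(z-c[2])/d[2]
def proj(n,P):
    K,R,t=cam(n);q=K@(R@np.asarray(P,float)+t);return q[:2]/q[2]
E
python3 - <<'E'
from h import *
im=cv2.imread("pics/top0.png")
c=im[180:290,225:335];cv2.imwrite("pics/crop0.png",cv2.resize(c,None,fx=5,fy=5,interpolation=cv2.INTER_CUBIC))
hsv=cv2.cvtColor(im,cv2.COLOR_BGR2HSV)
g=((hsv[:,:,1]<60)).astype(np.uint8)*255
roi=np.zeros_like(g);roi[183:285,230:332]=g[183:285,230:332]
cs,_=cv2.findContours(roi,cv2.RETR_EXTERNAL,cv2.CHAIN_APPROX_NONE)
k=max(cs,key=cv2.contourArea);print(cv2.contourArea(k));r=cv2.minAreaRect(k);b=cv2.boxPoints(r);print(r,b)
for p in b:print(ray("top",p,.045))
gray=cv2.cvtColor(im,cv2.COLOR_BGR2GRAY)
tm=np.zeros_like(g);cv2.fillConvexPoly(tm,b.astype(np.int32),255);tm=cv2.erode(tm,np.ones((5,5)))
for nm,m,z in(("dark",gray<70,.045),("bright",gray>195,.057)):
    m=(m&(tm>0)).astype(np.uint8)*255
    cs,_=cv2.findContours(m,cv2.RETR_EXTERNAL,cv2.CHAIN_APPROX_NONE)
    for k in cs:
        a=cv2.contourArea(k)
        if a<20:continue
        (u,v),rr=cv2.minEnclosingCircle(k);e=cv2.fitEllipse(k);print(nm,a,(u,v),rr,e,ray("top",e[0],z))
E
```

```text
5356.0
((280.6499938964844, 233.5500030517578), (76.21087646484375, 72.09992218017578), 18.434947967529297) [[233.1     255.7    ]
 [255.9     187.3    ]
 [328.19998 211.40001]
 [305.4     279.8    ]]
[0.45072467 0.25656486 0.045     ]
[0.60611565 0.21215194 0.045     ]
[0.55558773 0.04672255 0.045     ]
[0.40158088 0.09397996 0.045     ]
dark 222.0 (302.558837890625, 231.2058868408203) 9.029547691345215 ((302.6131896972656, 231.13217163085938), (16.556365966796875, 17.32341766357422), 90.88593292236328) [0.5094688 0.1032978 0.045    ]
dark 119.0 (265.043701171875, 218.60679626464844) 6.688817977905273 ((265.01519775390625, 218.70523071289062), (12.304149627685547, 12.558568954467773), 132.1634979248047) [0.53523369 0.18875851 0.045     ]
bright 115.5 (292.8793029785156, 260.25860595703125) 6.534803867340088 ((292.8213195800781, 260.2398376464844), (12.078561782836914, 12.366945266723633), 165.90267944335938) [0.44406095 0.12286672 0.057     ]
bright 233.5 (253.5, 245.5) 9.192488670349121 ((253.48509216308594, 245.51516723632812), (16.97348403930664, 17.65086555480957), 12.203567504882812) [0.47419938 0.21080081 0.057     ]
bright 46.5 (288.5, 204.5) 6.670932292938232 ((288.23541259765625, 204.1713104248047), (4.38845157623291, 15.795138359069824), 102.03119659423828) [0.56826203 0.1370332  0.057     ]
```

View pics/crop0.png

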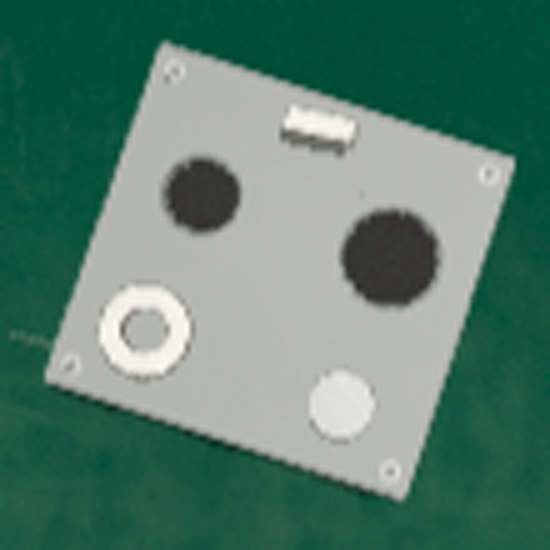

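Run:
```python
from h import *
for p in((222,155),(223,258),(205,258)):print(p,ray("top",p,.05),ray("top",p,.0))
# side-view cross check of tops
for P in((.4742,.2108,.059),(.4441,.1229,.057),(.5095,.1033,.045),(.5352,.1888,.045)):print(P,proj("side",P))
```

```text
(222, 155) [0.67746313 0.29152429 0.05      ] [0.6880135 0.3009783 0.       ]
(223, 258) [0.44510365 0.27785986 0.05      ] [0.44487266 0.28667984 0.        ]
(205, 258) [0.44411326 0.31757421 0.05      ] [0.44383632 0.32823692 0.        ]
(0.4742, 0.2108, 0.059) [328.96080556 242.75356825]
(0.4441, 0.1229, 0.057) [356.02234586 225.94541666]
(0.5095, 0.1033, 0.045) [329.67858605 221.66865741]
(0.5352, 0.1888, 0.045) [304.30265442 237.80327272]
```

Request:
apply_moves:
  series:
    - {"dx": -3.86,"dy": -2.18,"fingers": 0.72}
    - {"dx": -3.86,"dy": -2.18,"fingers": 0.72}
    - {"dx": -3.86,"dy": -2.18,"fingers": 0.72}
    - {"dx": -3.86,"dy": -2.18,"fingers": 0.72}
    - {"dx": -3.86,"dy": -2.18,"fingers": 0.72}
    - {"dx": -3.86,"dy": -2.18,"fingers": 0.72}
    - {"dx": -3.86,"dy": -2.18,"fingers": 0.72}
    - {"dx": -3.86,"dy": -2.18,"fingers": 0.72}

```text
$.series[0]: bad value
```

Request:
apply_moves:
  series:
    - {"dx": -3.86,"dy": -2.18,"dz": 0,"yaw": 0,"fingers": 0.72}
    - {"dx": -3.86,"dy": -2.18,"dz": 0,"yaw": 0,"fingers": 0.72}
    - {"dx": -3.86,"dy": -2.18,"dz": 0,"yaw": 0,"fingers": 0.72}
    - {"dx": -3.86,"dy": -2.18,"dz": 0,"yaw": 0,"fingers": 0.72}
    - {"dx": -3.86,"dy": -2.18,"dz": 0,"yaw": 0,"fingers": 0.72}
    - {"dx": -3.86,"dy": -2.18,"dz": 0,"yaw": 0,"fingers": 0.72}
    - {"dx": -3.86,"dy": -2.18,"dz": 0,"yaw": 0,"fingers": 0.72}
    - {"dx": -3.86,"dy": -2.18,"dz": 0,"yaw": 0,"fingers": 0.72}

```text
t: 1.1
tool_pos: [0.4606, 0.2533, 0.231]
eef_rot: [-0.682, -3.066, 0.0]
contact_force: [0.1, 0.7, -0.3]
opening: 0.281
```

Request:
apply_moves:
  series:
    - {"dx": 0,"dy": 0,"dz": 2.6,"yaw": 9.36,"fingers": 0.72}
    - {"dx": 0,"dy": 0,"dz": 2.6,"yaw": 9.36,"fingers": 0.72}
    - {"dx": 0,"dy": 0,"dz": 2.6,"yaw": 9.36,"fingers": 0.72}
    - {"dx": 0,"dy": 0,"dz": 2.6,"yaw": 9.36,"fingers": 0.72}
    - {"dx": 0,"dy": 0,"dz": 2.6,"yaw": 9.36,"fingers": 0.72}
    - {"dx": 0,"dy": 0,"dz": 0,"yaw": 0,"fingers": 0.72}

```text
t: 1.85
tool_pos: [0.4584, 0.2541, 0.0991]
eef_rot: [-1.841, -2.542, 0.005]
contact_force: [-0.0, -0.9, 0.9]
opening: 0.283
```

Run:
```python
from h import *
o=robot.observe();p=o['tool_pos'];R=cv2.Rodrigues(o['eef_rot'])[0];print(p,R.round(3),o['opening'])
for n in("side","top"):
    im=robot.capture(n);u,v=proj(n,p);print(n,u,v)
    a=cv2.getRectSubPix(im,(130,110),(float(u),float(v)));cv2.imwrite(f"pics/{n}1.png",cv2.resize(a,None,fx=5,fy=5,interpolation=cv2.INTER_CUBIC))
```

```text
[0.45837791 0.25410953 0.09911398] [[-0.312  0.95  -0.004]
 [ 0.95   0.312 -0.001]
 [ 0.    -0.004 -1.   ]] 0.28322816771121195
side 329.756091988335 236.88783358439974
top 230.4400617356398 251.9792927935295
```

View pics/side1.png

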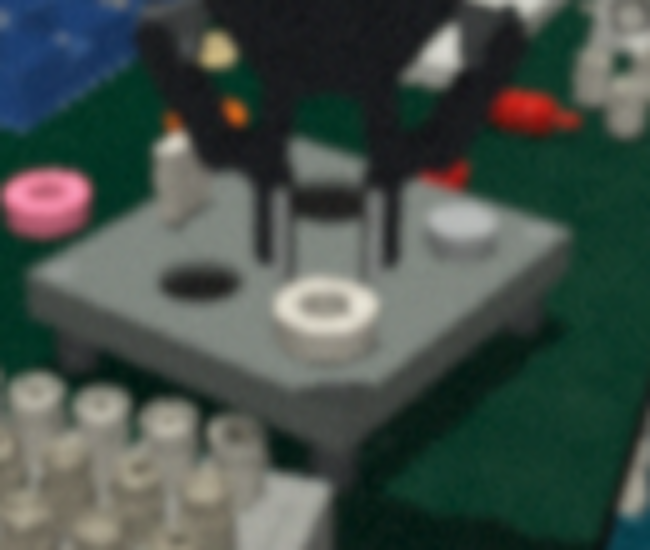

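View pics/top1.png

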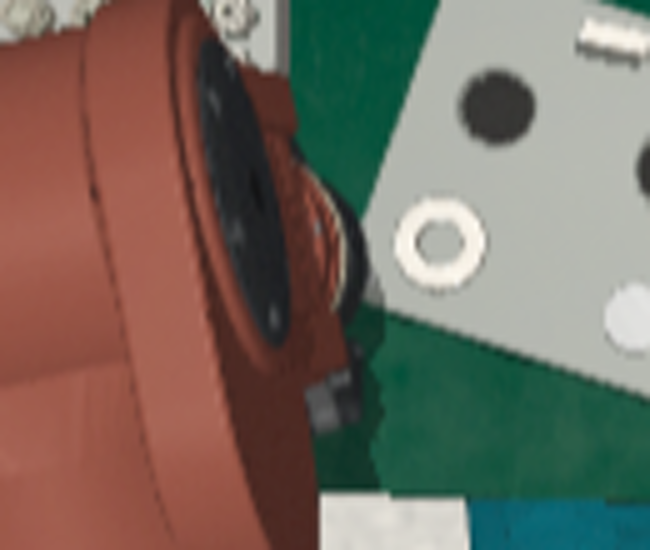

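Request:
apply_moves:
  series:
    - {"dx": 0,"dy": 0.15,"dz": 2.0,"yaw": 0,"fingers": 0.72}
    - {"dx": 0,"dy": 0,"dz": 1.6,"yaw": 0,"fingers": 0.72}
    - {"dx": 0,"dy": 0,"dz": 1.0,"yaw": 0,"fingers": 0.72}
    - {"dx": 0,"dy": 0,"dz": 0.4,"yaw": 0,"fingers": 0.72}
    - {"dx": 0,"dy": 0,"dz": 0,"yaw": 0,"fingers": 0.72}

```text
t: 2.58
tool_pos: [0.4616, 0.2551, 0.0514]
eef_rot: [-1.844, -2.544, -0.0]
contact_force: [0.2, -0.1, 0.1]
opening: 0.278
```

Run:
```python
from h import *
o=robot.observe();p=o['tool_pos'];print(p,o['contact_force'])
for n in("side",):
    im=robot.capture(n);u,v=proj(n,p);print(n,u,v)
    a=cv2.getRectSubPix(im,(110,90),(float(u),float(v)));cv2.imwrite(f"pics/{n}2.png",cv2.resize(a,None,fx=6,fy=6,interpolation=cv2.INTER_CUBIC))
```

```text
[0.46156476 0.25505508 0.0514433 ] [ 0.18561741 -0.08452665  0.08643321]
side 327.50284299769345 259.44895328458665
```

View pics/side2.png

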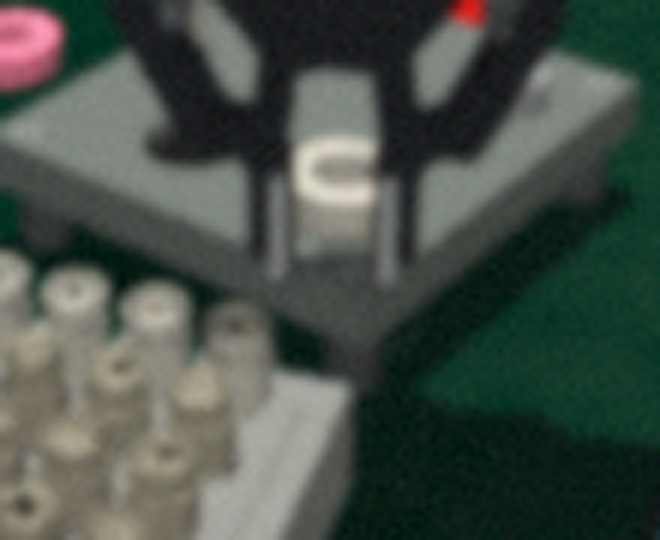

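Request:
apply_moves:
  series:
    - {"dx": 0,"dy": -0.2,"dz": 0.3,"yaw": 0,"fingers": 0.72}
    - {"dx": -0.7,"dy": 0,"dz": 0,"yaw": 0,"fingers": 0.72}
    - {"dx": -0.6,"dy": 0,"dz": 0,"yaw": 0,"fingers": 0.72}
    - {"dx": -0.6,"dy": 0,"dz": 0,"yaw": 0,"fingers": 0.72}
    - {"dx": -0.6,"dy": 0,"dz": 0,"yaw": 0,"fingers": 0.72}
    - {"dx": -0.6,"dy": 0,"dz": 0,"yaw": 0,"fingers": 0.72}
    - {"dx": -0.6,"dy": 0,"dz": 0,"yaw": 0,"fingers": 0.72}
    - {"dx": -0.6,"dy": 0,"dz": 0,"yaw": 0,"fingers": 0.72}

```text
t: 3.62
tool_pos: [0.4732, 0.2132, 0.0483]
eef_rot: [1.844, 2.543, 0.0]
contact_force: [-0.2, 1.1, 1.2]
opening: 0.281
```

Run:
```python
from h import *
o=robot.observe();p=o['tool_pos'];R=cv2.Rodrigues(o['eef_rot'])[0];print(p,R.round(3)[:,:2].T,o['contact_force'])
for n in("side","top"):
    im=robot.capture(n);u,v=proj(n,p);print(n,u,v)
    a=cv2.getRectSubPix(im,(110,90),(float(u),float(v)));cv2.imwrite(f"pics/{n}3.png",cv2.resize(a,None,fx=6,fy=6,interpolation=cv2.INTER_CUBIC))
```

```text
[0.47316234 0.21320313 0.04834156] [[-0.311  0.95   0.   ]
 [ 0.95   0.311  0.   ]] [-0.17963872  1.05659336  1.20176943]
side 328.9747927476959 248.18993840113347
top 252.82992623110218 246.05383158754393
```

View pics/side3.png

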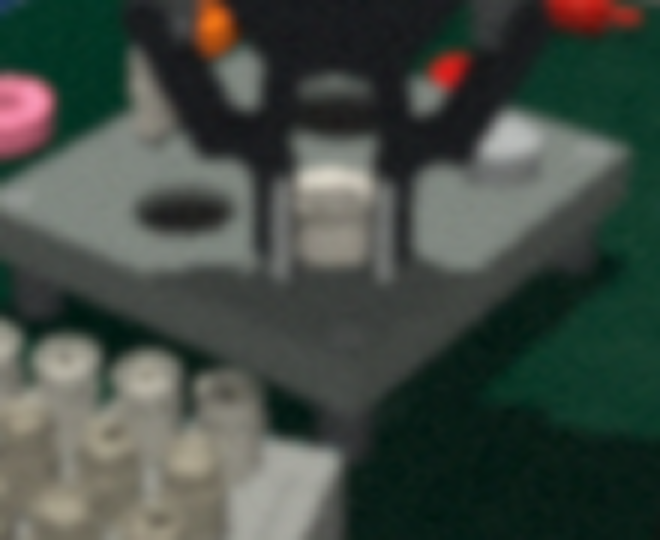

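View pics/top3.png

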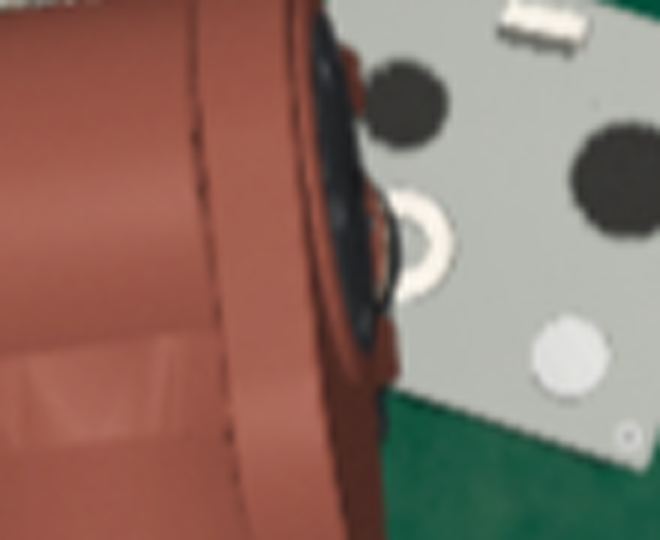

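Run:
```python
from h import *
im=robot.capture("top")
g=cv2.cvtColor(im,cv2.COLOR_BGR2GRAY)
m=((g>200)).astype(np.uint8)*255; m[:,:250]=0;m[:225]=0;m[258:]=0;m[:,285:]=0
cs,_=cv2.findContours(m,cv2.RETR_EXTERNAL,cv2.CHAIN_APPROX_NONE)
k=max(cs,key=cv2.contourArea).reshape(-1,2)
# outer arc: right of bore
h=cv2.convexHull(k.reshape(-1,1,2)).reshape(-1,2).astype(float)
h=h[h[:,0]>h[:,0].min()+1.5]
W=np.array([ray("top",q,.059)[:2] for q in h])
from scipy.optimize import least_squares
# known radius ~20 mm minus half pixel
s=least_squares(lambda c:np.hypot(*(W-c).T)-.0195,W.mean(0)-[0,-.005]);print(s.x,np.abs(s.fun).max(),len(h))
p=robot.observe()['tool_pos'];d=np.array([.311,-.95]);y=np.array([.95,.311])
print('ahead',(s.x-p[:2])@d,'lat',(s.x-p[:2])@y)
# recess refit
for z in(.045,):
    t=ray("top",(302.6,231.1),z)[:2];print(t,(t-s.x)@d,(t-s.x)@y)
```

```text
[0.48264893 0.18689636] 0.0008059881232524088 9
ahead 0.02796999052329808 lat 0.0008171241130420209
[0.50954032 0.10332955] 0.08775169467900286 -0.0004424508419159692
```

Request:
apply_moves:
  series:
    - {"dx": -0.5,"dy": 0,"dz": 0,"yaw": 0,"fingers": 0.72}
    - {"dx": -0.5,"dy": 0,"dz": 0,"yaw": 0,"fingers": 0.72}
    - {"dx": -0.5,"dy": 0,"dz": 0,"yaw": 0,"fingers": 0.72}
    - {"dx": -0.5,"dy": 0,"dz": 0,"yaw": 0,"fingers": 0.72}
    - {"dx": -0.5,"dy": 0,"dz": 0,"yaw": 0,"fingers": 0.72}
    - {"dx": -0.5,"dy": 0,"dz": 0,"yaw": 0,"fingers": 0.72}
    - {"dx": -0.5,"dy": 0,"dz": 0,"yaw": 0,"fingers": 0.72}
    - {"dx": -0.5,"dy": 0,"dz": 0,"yaw": 0,"fingers": 0.72}
    - {"dx": -0.5,"dy": 0,"dz": 0,"yaw": 0,"fingers": 0.72}
    - {"dx": -0.5,"dy": 0,"dz": 0,"yaw": 0,"fingers": 0.72}
    - {"dx": -0.5,"dy": 0,"dz": 0,"yaw": 0,"fingers": 0.72}
    - {"dx": -0.5,"dy": 0,"dz": 0,"yaw": 0,"fingers": 0.72}

```text
t: 5.28
tool_pos: [0.4918, 0.1562, 0.0483]
eef_rot: [-1.844, -2.543, -0.0]
contact_force: [-0.3, -0.3, 0.6]
opening: 0.28
```

Run:
```python
from h import *
o=robot.observe();p=o['tool_pos'];R=cv2.Rodrigues(o['eef_rot'])[0];print(p,R.round(3)[:,:2].T,o['contact_force'])
for n in("side","top"):
    im=robot.capture(n);u,v=proj(n,p);print(n,u,v);cv2.imwrite(f"pics/{n}4raw.png",im)
    a=cv2.getRectSubPix(im,(110,90),(float(u),float(v)));cv2.imwrite(f"pics/{n}4.png",cv2.resize(a,None,fx=6,fy=6,interpolation=cv2.INTER_CUBIC))
```

```text
[0.49175584 0.15624211 0.04829724] [[-0.311  0.95   0.   ]
 [ 0.95   0.311  0.   ]] [-0.30844564 -0.34853704  0.61841361]
side 329.48591400327734 232.82798513432402
top 278.69173465187964 238.35659229310332
```

View pics/side4.png

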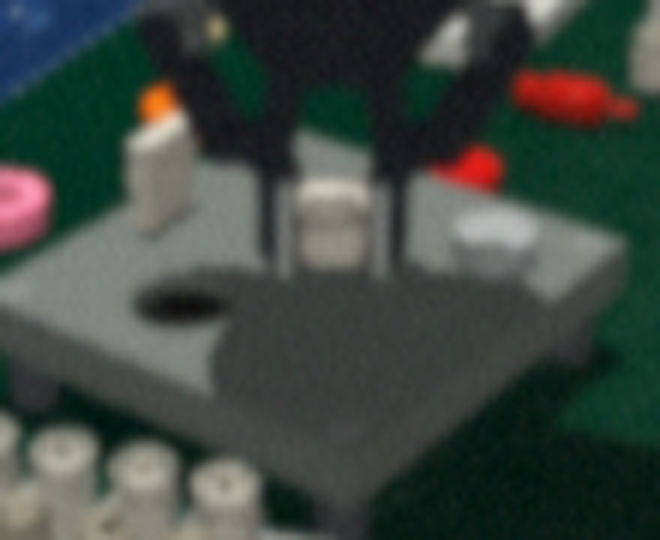

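View pics/top4.png

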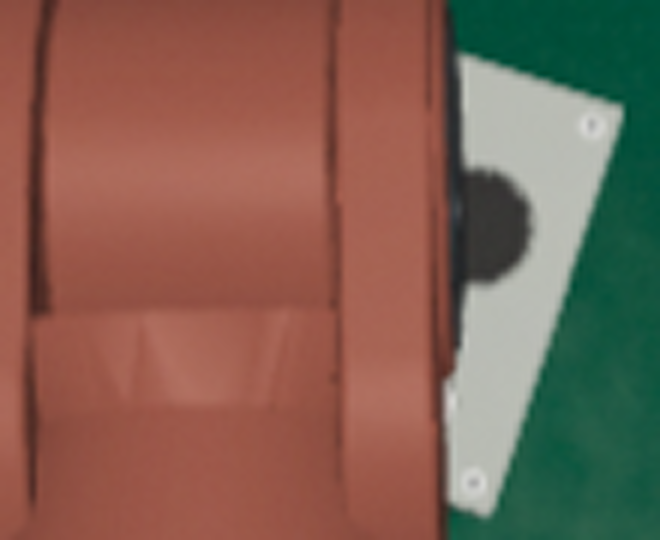

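Request:
apply_moves:
  series:
    - {"dx": -0.4,"dy": 0,"dz": 0,"yaw": 0,"fingers": 0.72}
    - {"dx": -0.4,"dy": 0,"dz": 0,"yaw": 0,"fingers": 0.72}
    - {"dx": -0.4,"dy": 0,"dz": 0,"yaw": 0,"fingers": 0.72}
    - {"dx": -0.4,"dy": 0,"dz": 0,"yaw": 0,"fingers": 0.72}
    - {"dx": -0.3,"dy": 0,"dz": 0,"yaw": 0,"fingers": 0.72}
    - {"dx": -0.2,"dy": 0,"dz": 0,"yaw": 0,"fingers": 0.72}
    - {"dx": -0.2,"dy": 0,"dz": 0,"yaw": 0,"fingers": 0.72}
    - {"dx": -0.2,"dy": 0,"dz": 0,"yaw": 0,"fingers": 0.72}
    - {"dx": -0.2,"dy": 0,"dz": 0,"yaw": 0,"fingers": 0.72}
    - {"dx": 0,"dy": 0,"dz": 0,"yaw": 0,"fingers": 0.72}

```text
t: 6.62
tool_pos: [0.5001, 0.1307, 0.0483]
eef_rot: [1.844, 2.543, 0.0]
contact_force: [0.2, -0.1, -0.0]
opening: 0.282
```

Run:
```python
from h import *
o=robot.observe();p=o['tool_pos'];R=cv2.Rodrigues(o['eef_rot'])[0];print(p,o['contact_force'])
for n in("side",):
    im=robot.capture(n);u,v=proj(n,p);print(n,u,v);cv2.imwrite(f"pics/{n}5raw.png",im)
    a=cv2.getRectSubPix(im,(90,70),(float(u),float(v)));cv2.imwrite(f"pics/{n}5.png",cv2.resize(a,None,fx=8,fy=8,interpolation=cv2.INTER_CUBIC))
```

```text
[0.50011955 0.13074186 0.04830641] [ 0.15650817 -0.1308961  -0.04013069]
side 329.6743578591558 226.63120536971755
```

View pics/side5.png

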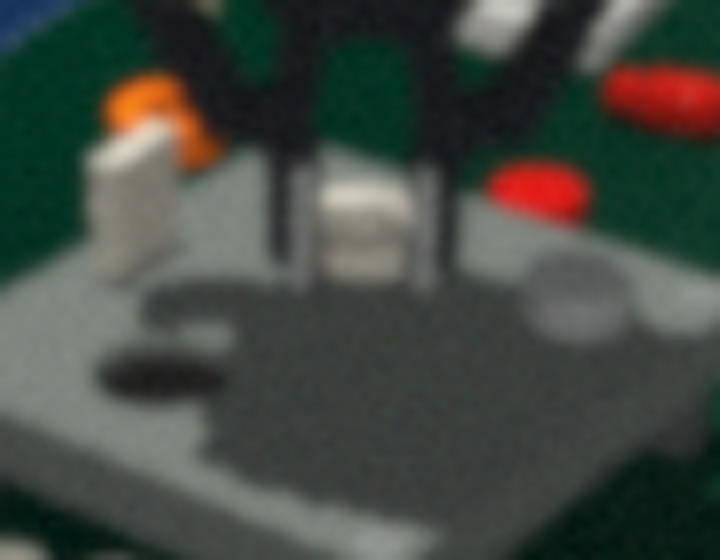

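Request:
apply_moves:
  series:
    - {"dx": -0.15,"dy": 0,"dz": 0,"yaw": 0,"fingers": 0.72}
    - {"dx": -0.15,"dy": 0,"dz": 0,"yaw": 0,"fingers": 0.72}
    - {"dx": -0.1,"dy": 0,"dz": 0,"yaw": 0,"fingers": 0.72}
    - {"dx": 0,"dy": 0,"dz": 0,"yaw": 0,"fingers": 0.72}

```text
t: 7.18
tool_pos: [0.5014, 0.127, 0.0483]
eef_rot: [1.844, 2.543, 0.0]
contact_force: [-0.1, -0.5, 0.3]
opening: 0.284
```

Run:
```python
from h import *
o=robot.observe();p=o['tool_pos'];R=cv2.Rodrigues(o['eef_rot'])[0];print(p,o['contact_force'])
for n in("side",):
    im=robot.capture(n);u,v=proj(n,p);print(n,u,v);cv2.imwrite(f"pics/{n}6raw.png",im)
    a=cv2.getRectSubPix(im,(90,70),(float(u),float(v)));cv2.imwrite(f"pics/{n}6.png",cv2.resize(a,None,fx=8,fy=8,interpolation=cv2.INTER_CUBIC))
```

```text
[0.5013528  0.12699079 0.04831921] [-0.09403278 -0.51544617  0.25867244]
side 329.6998862928925 225.74732668029034
```

View pics/side6.png

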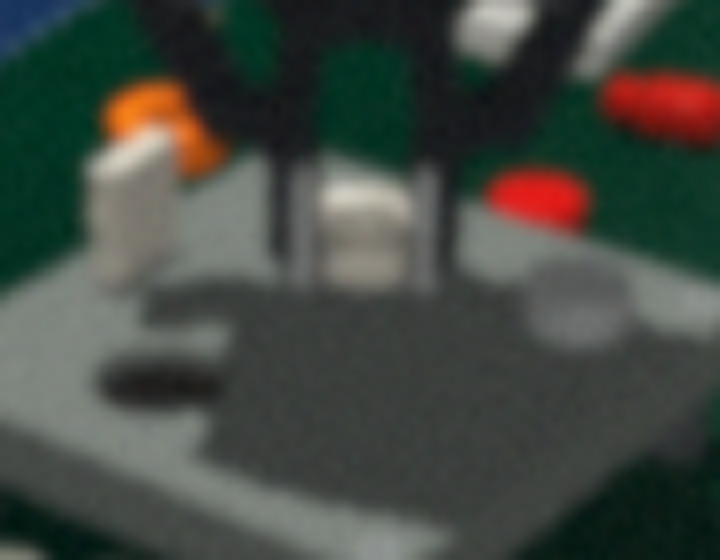

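Request:
apply_moves:
  series:
    - {"dx": -0.1,"dy": 0,"dz": 0,"yaw": 0,"fingers": 0.72}
    - {"dx": -0.1,"dy": 0,"dz": 0,"yaw": 0,"fingers": 0.72}
    - {"dx": -0.1,"dy": 0,"dz": 0,"yaw": 0,"fingers": 0.72}
    - {"dx": 0,"dy": 0,"dz": 0,"yaw": 0,"fingers": 0.72}

```text
t: 7.72
tool_pos: [0.5019, 0.1249, 0.0483]
eef_rot: [-1.842, -2.543, -0.002]
contact_force: [-2.1, 5.5, 1.0]
opening: 0.279
```

Run:
```python
from h import *
o=robot.observe();p=o['tool_pos'];R=cv2.Rodrigues(o['eef_rot'])[0];print(p,o['contact_force'])
for n in("side",):
    im=robot.capture(n);u,v=proj(n,p);print(n,u,v);cv2.imwrite(f"pics/{n}7raw.png",im)
    a=cv2.getRectSubPix(im,(90,70),(float(u),float(v)));cv2.imwrite(f"pics/{n}7.png",cv2.resize(a,None,fx=8,fy=8,interpolation=cv2.INTER_CUBIC))
```

```text
[0.50191585 0.12494026 0.04825766] [-2.12046761  5.46861184  1.01963216]
side 329.76162416580405 225.30416448722463
```

View pics/side7.png

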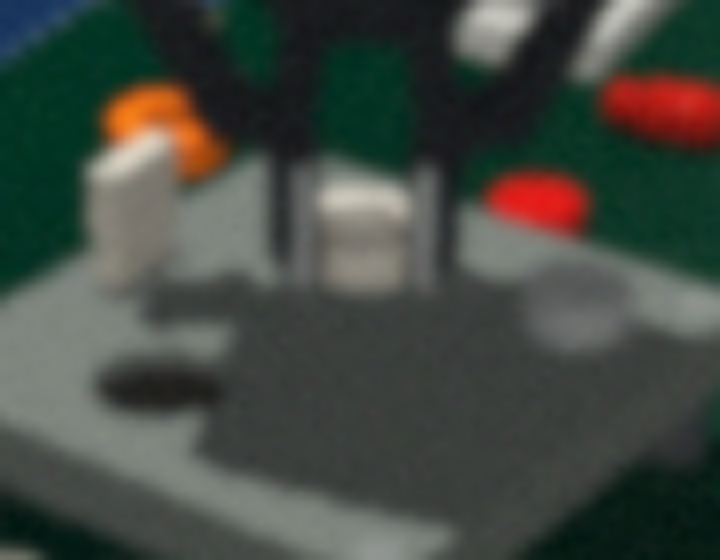

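Request:
apply_moves:
  series:
    - {"dx": 0.3,"dy": 0,"dz": 0,"yaw": 0,"fingers": 0.72}
    - {"dx": 1.5,"dy": 0,"dz": 0,"yaw": 0,"fingers": 0.72}
    - {"dx": 1.5,"dy": 0,"dz": 0,"yaw": 0,"fingers": 0.72}

```text
t: 8.15
tool_pos: [0.4917, 0.1565, 0.0484]
eef_rot: [1.844, 2.543, 0.0]
contact_force: [0.5, -1.0, -0.4]
opening: 0.283
```

Run:
```python
from h import *
o=robot.observe();p=o['tool_pos'];R=cv2.Rodrigues(o['eef_rot'])[0];print(p,o['contact_force'])
for n in("side","top"):
    im=robot.capture(n);u,v=proj(n,(.5095,.1033,.045));print(n,u,v);cv2.imwrite(f"pics/{n}8raw.png",im)
    a=cv2.getRectSubPix(im,(90,70),(float(u),float(v)));cv2.imwrite(f"pics/{n}8.png",cv2.resize(a,None,fx=8,fy=8,interpolation=cv2.INTER_CUBIC))
```

```text
[0.49166898 0.15648451 0.04835592] [ 0.46637655 -0.99866719 -0.37209886]
side 329.67858604765263 221.6686574059003
top 302.6126152245432 231.1182722132797
```

View pics/side8.png

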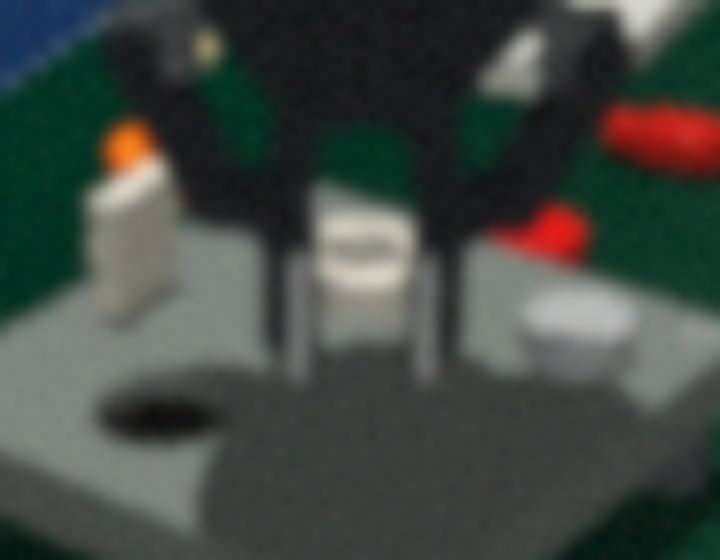

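View pics/top8.png

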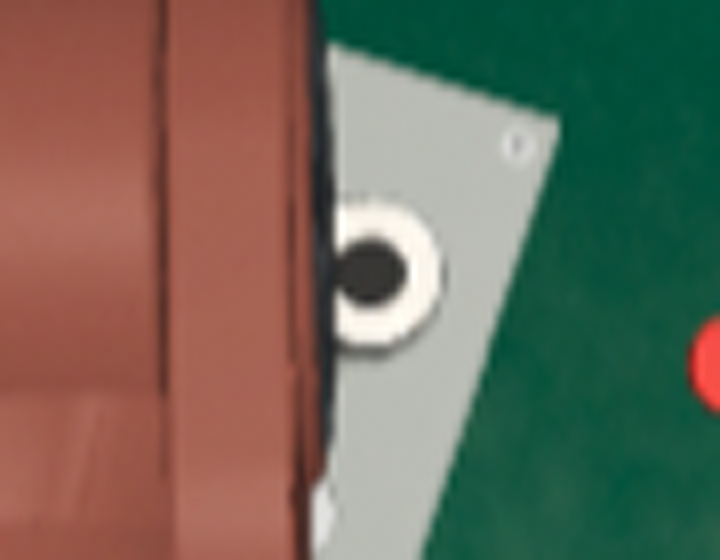

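Request:
apply_moves:
  series:
    - {"dx": 0.2,"dy": 0,"dz": -2.5,"yaw": 0,"fingers": 0.72}
    - {"dx": 0,"dy": 0,"dz": -2.5,"yaw": 0,"fingers": 0.72}
    - {"dx": -0.2,"dy": 0,"dz": -2.5,"yaw": 0,"fingers": 0.8}
    - {"dx": -0.75,"dy": -2.39,"dz": 0,"yaw": 0,"fingers": 0.8}
    - {"dx": -0.75,"dy": -2.39,"dz": 0,"yaw": 0,"fingers": 0.8}
    - {"dx": -0.75,"dy": -2.39,"dz": 0,"yaw": 0,"fingers": 0.8}
    - {"dx": -0.75,"dy": -2.39,"dz": 0,"yaw": 0,"fingers": 0.8}
    - {"dx": 0,"dy": 0,"dz": 0,"yaw": 10,"fingers": 0.8}
    - {"dx": 0,"dy": 0,"dz": 0,"yaw": 10,"fingers": 0.8}
    - {"dx": 0,"dy": 0,"dz": 0,"yaw": 10,"fingers": 0.8}

```text
t: 9.5
tool_pos: [0.4105, 0.0973, 0.1234]
eef_rot: [2.445, 1.972, 0.0]
contact_force: [-0.4, -0.3, -0.5]
opening: 0.202
```

Request:
apply_moves:
  series:
    - {"dx": 0,"dy": 0,"dz": 0,"yaw": 10.5,"fingers": 0.8}
    - {"dx": 0,"dy": 0,"dz": 0,"yaw": 10.5,"fingers": 0.8}
    - {"dx": 0,"dy": 0,"dz": 0,"yaw": 10.5,"fingers": 0.8}
    - {"dx": 0,"dy": 0,"dz": 0,"yaw": 10.5,"fingers": 0.8}
    - {"dx": 0,"dy": 0,"dz": 0,"yaw": 0,"fingers": 0.8}

```text
t: 10.12
tool_pos: [0.4105, 0.0974, 0.1233]
eef_rot: [2.986, 0.976, 0.0]
contact_force: [-0.4, 0.2, -1.0]
opening: 0.203
```

Run:
```python
from h import *
o=robot.observe();p=o['tool_pos'];R=cv2.Rodrigues(o['eef_rot'])[0];print(p,R.round(3),o['joint_positions'][5])
for n in("side","top"):
    im=robot.capture(n);u,v=proj(n,(.48,.14,.05));print(n,u,v);cv2.imwrite(f"pics/{n}9raw.png",im)
    a=cv2.getRectSubPix(im,(120,90),(float(u),float(v)));cv2.imwrite(f"pics/{n}9.png",cv2.resize(a,None,fx=6,fy=6,interpolation=cv2.INTER_CUBIC))
```

```text
[0.41047025 0.09738667 0.12334545] [[ 0.807  0.591  0.   ]
 [ 0.591 -0.807 -0.   ]
 [ 0.     0.    -1.   ]] 2.4304804627559533
side 337.2638622777184 229.55073299688848
top 285.74750374899554 243.7955275643633
```

View pics/side9.png

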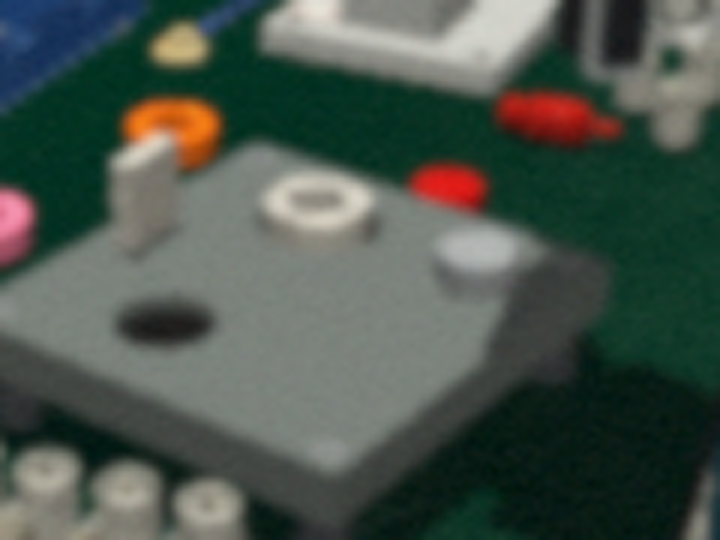

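View pics/top9.png

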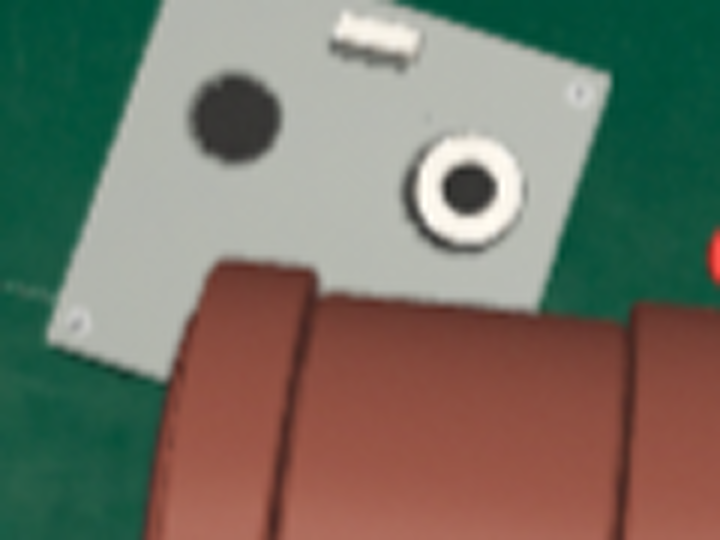

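Request:
apply_moves:
  series:
    - {"dx": 0,"dy": 0,"dz": 2.5,"yaw": 0,"fingers": 0.8}
    - {"dx": 0,"dy": 0,"dz": 2.5,"yaw": 0,"fingers": 0.8}
    - {"dx": 0,"dy": 0,"dz": 1.5,"yaw": 0,"fingers": 0.8}
    - {"dx": 0,"dy": 0,"dz": 0.7,"yaw": 0,"fingers": 0.8}
    - {"dx": 0,"dy": 0,"dz": 0.3,"yaw": 0,"fingers": 0.8}
    - {"dx": 0,"dy": 0,"dz": 0,"yaw": 0,"fingers": 0.8}

```text
t: 10.98
tool_pos: [0.4108, 0.0973, 0.0488]
eef_rot: [2.986, 0.974, 0.001]
contact_force: [-0.0, 0.7, -0.2]
opening: 0.198
```

Run:
```python
from h import *
o=robot.observe();p=o['tool_pos'];R=cv2.Rodrigues(o['eef_rot'])[0];print(p)
for n in("side",):
    im=robot.capture(n);u,v=proj(n,(.48,.14,.05));print(n,u,v, proj(n,p))
    a=cv2.getRectSubPix(im,(120,90),(float(u),float(v)));cv2.imwrite(f"pics/{n}10.png",cv2.resize(a,None,fx=6,fy=6,interpolation=cv2.INTER_CUBIC))
```

```text
[0.4108059  0.09734149 0.04879432]
side 337.2638622777184 229.55073299688848 [373.97503348 226.64427076]
```

View pics/side10.png

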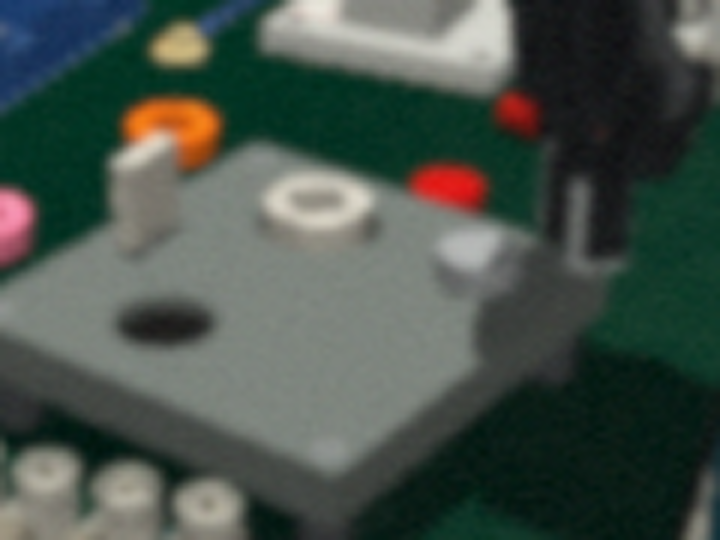

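Request:
apply_moves:
  series:
    - {"dx": 0.7,"dy": 0,"dz": 0,"yaw": 0,"fingers": 0.8}
    - {"dx": 0.6,"dy": 0,"dz": 0,"yaw": 0,"fingers": 0.8}
    - {"dx": 0.5,"dy": 0,"dz": 0,"yaw": 0,"fingers": 0.8}
    - {"dx": 0.5,"dy": 0,"dz": 0,"yaw": 0,"fingers": 0.8}
    - {"dx": 0.5,"dy": 0,"dz": 0,"yaw": 0,"fingers": 0.8}
    - {"dx": 0.5,"dy": 0,"dz": 0,"yaw": 0,"fingers": 0.8}
    - {"dx": 0.5,"dy": 0,"dz": 0,"yaw": 0,"fingers": 0.8}
    - {"dx": 0.5,"dy": 0,"dz": 0,"yaw": 0,"fingers": 0.8}
    - {"dx": 0.5,"dy": 0,"dz": 0,"yaw": 0,"fingers": 0.8}
    - {"dx": 0.5,"dy": 0,"dz": 0,"yaw": 0,"fingers": 0.8}
    - {"dx": 0.5,"dy": 0,"dz": 0,"yaw": 0,"fingers": 0.8}
    - {"dx": 0,"dy": 0,"dz": 0,"yaw": 0,"fingers": 0.8}

```text
t: 12.52
tool_pos: [0.4576, 0.1317, 0.0483]
eef_rot: [-2.987, -0.974, -0.0]
contact_force: [-0.2, 0.3, -0.3]
opening: 0.2
```

Run:
```python
from h import *
o=robot.observe();p=o['tool_pos'];R=cv2.Rodrigues(o['eef_rot'])[0];print(p)
d=np.array([.807,.591]);y=np.array([.591,-.807]);t=np.array([.5352,.1888])-p[:2];print('recess ahead',t@d,'lat',t@y)
for n in("side","top"):
    im=robot.capture(n);u,v=proj(n,(.48,.14,.05));print(n,u,v, proj(n,p));cv2.imwrite(f"pics/{n}11raw.png",im)
    a=cv2.getRectSubPix(im,(120,90),(float(u),float(v)));cv2.imwrite(f"pics/{n}11.png",cv2.resize(a,None,fx=6,fy=6,interpolation=cv2.INTER_CUBIC))
```

```text
[0.45755671 0.13171982 0.0482864 ]
recess ahead 0.09639252590801242 lat -0.00017652345723033334
side 337.2638622777184 229.55073299688848 [348.55900254 230.33942306]
top 285.74750374899554 243.7955275643633 [289.1668678  254.01910237]
```

View pics/side11.png

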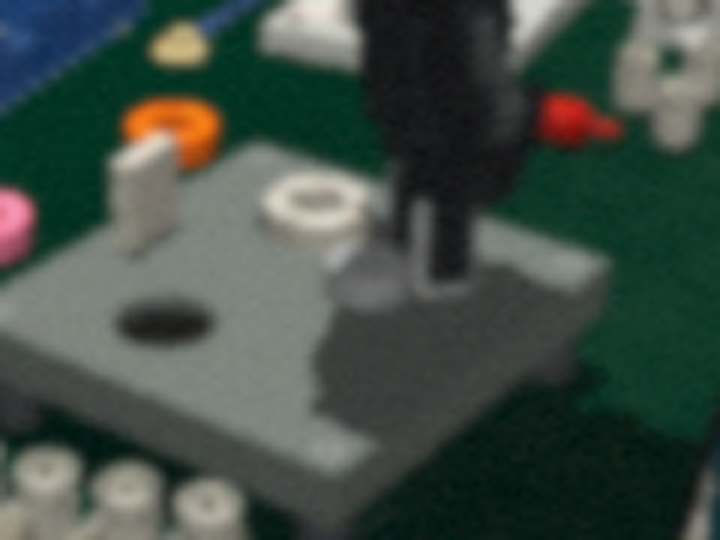

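View pics/top11.png

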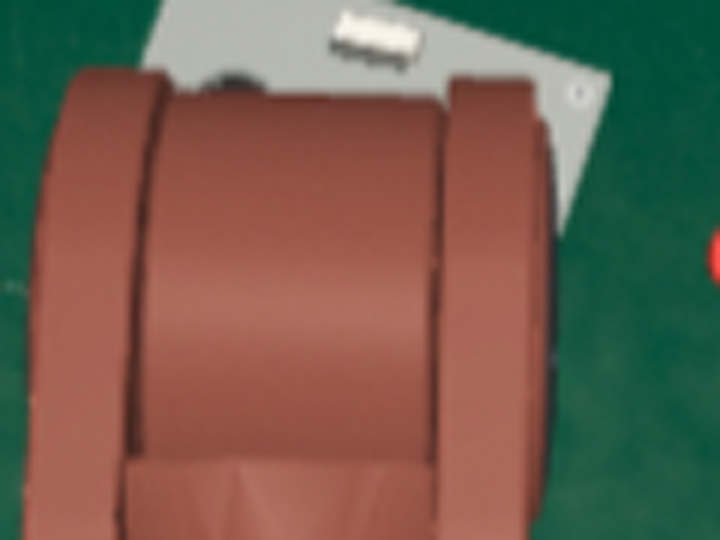

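Request:
apply_moves:
  series:
    - {"dx": 0.5,"dy": 0,"dz": 0,"yaw": 0,"fingers": 0.8}
    - {"dx": 0.5,"dy": 0,"dz": 0,"yaw": 0,"fingers": 0.8}
    - {"dx": 0.5,"dy": 0,"dz": 0,"yaw": 0,"fingers": 0.8}
    - {"dx": 0.5,"dy": 0,"dz": 0,"yaw": 0,"fingers": 0.8}
    - {"dx": 0.5,"dy": 0,"dz": 0,"yaw": 0,"fingers": 0.8}
    - {"dx": 0.5,"dy": 0,"dz": 0,"yaw": 0,"fingers": 0.8}
    - {"dx": 0.5,"dy": 0,"dz": 0,"yaw": 0,"fingers": 0.8}
    - {"dx": 0.5,"dy": 0,"dz": 0,"yaw": 0,"fingers": 0.8}
    - {"dx": 0.5,"dy": 0,"dz": 0,"yaw": 0,"fingers": 0.8}
    - {"dx": 0.5,"dy": 0,"dz": 0,"yaw": 0,"fingers": 0.8}
    - {"dx": 0.4,"dy": 0,"dz": 0,"yaw": 0,"fingers": 0.8}
    - {"dx": 0,"dy": 0,"dz": 0,"yaw": 0,"fingers": 0.8}

```text
t: 14.12
tool_pos: [0.5011, 0.1635, 0.0483]
eef_rot: [-2.987, -0.974, -0.0]
contact_force: [0.6, -0.3, 0.8]
opening: 0.2
```

```bash
cat > look.py <<'E'
import sys
from h import *
k=sys.argv[1]
o=robot.observe();p=o['tool_pos'];print(p,o['contact_force'])
d=np.array([.807,.591]);y=np.array([.591,-.807]);t=np.array([.5352,.1888])-p[:2];print('recess ahead',t@d,'lat',t@y)
im=robot.capture("side");u,v=proj("side",(.5352,.1888,.05))
a=cv2.getRectSubPix(im,(90,70),(float(u)+10,float(v)));cv2.imwrite(f"pics/side{k}.png",cv2.resize(a,None,fx=8,fy=8,interpolation=cv2.INTER_CUBIC))
E
python3 look.py 12
```

```text
[0.50114726 0.16352496 0.04833811] [ 0.60544915 -0.28056546  0.77379949]
recess ahead 0.042418112853040583 lat -0.00027178402493893775
```

View pics/side12.png

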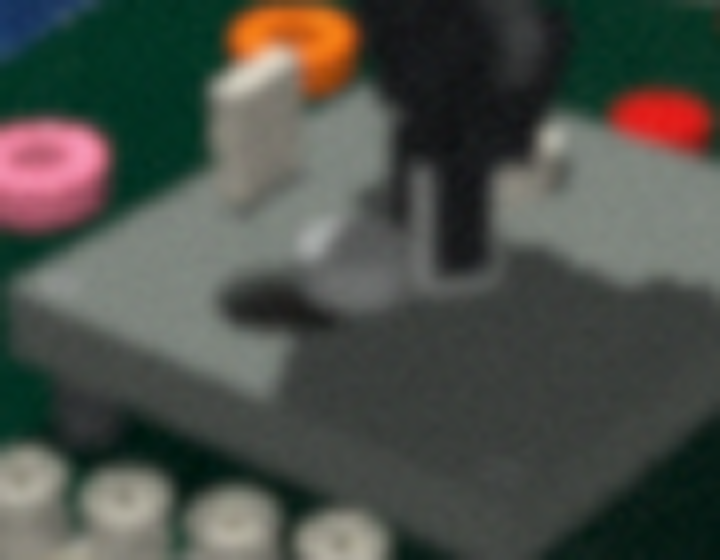

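Request:
apply_moves:
  series:
    - {"dx": 0.3,"dy": 0,"dz": 0,"yaw": 0,"fingers": 0.8}
    - {"dx": 0.3,"dy": 0,"dz": 0,"yaw": 0,"fingers": 0.8}
    - {"dx": 0.3,"dy": 0,"dz": 0,"yaw": 0,"fingers": 0.8}
    - {"dx": 0.3,"dy": 0,"dz": 0,"yaw": 0,"fingers": 0.8}
    - {"dx": 0.2,"dy": 0,"dz": 0,"yaw": 0,"fingers": 0.8}
    - {"dx": 0.2,"dy": 0,"dz": 0,"yaw": 0,"fingers": 0.8}
    - {"dx": 0.2,"dy": 0,"dz": 0,"yaw": 0,"fingers": 0.8}
    - {"dx": 0.2,"dy": 0,"dz": 0,"yaw": 0,"fingers": 0.8}
    - {"dx": 0,"dy": 0,"dz": 0,"yaw": 0,"fingers": 0.8}

```text
t: 15.3
tool_pos: [0.5172, 0.1752, 0.0483]
eef_rot: [-2.987, -0.974, -0.0]
contact_force: [-1.2, -0.2, 0.1]
opening: 0.197
```

```bash
python3 look.py 13
```

```text
[0.51718467 0.17521443 0.048315  ] [-1.19975937 -0.18280888  0.06429868]
recess ahead 0.022567442797774787 lat -0.0003165005415875555
```

View pics/side13.png

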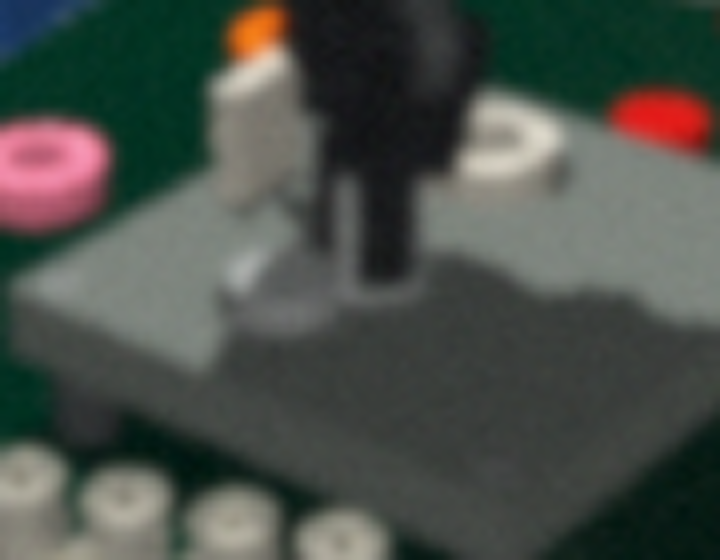

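Request:
apply_moves:
  series:
    - {"dx": 0.1,"dy": 0,"dz": 0,"yaw": 0,"fingers": 0.8}
    - {"dx": 0.1,"dy": 0,"dz": 0,"yaw": 0,"fingers": 0.8}
    - {"dx": 0,"dy": 0,"dz": 0,"yaw": 0,"fingers": 0.8}

```text
t: 15.72
tool_pos: [0.5188, 0.1763, 0.0483]
eef_rot: [-2.987, -0.974, -0.0]
contact_force: [0.1, 0.0, -0.2]
opening: 0.2
```

```bash
python3 look.py 14
```

```text
[0.51875472 0.17634823 0.04832418] [ 0.0771916   0.04269808 -0.19554388]
recess ahead 0.020630335424858374 lat -0.00032942284471278036
```

View pics/side14.png

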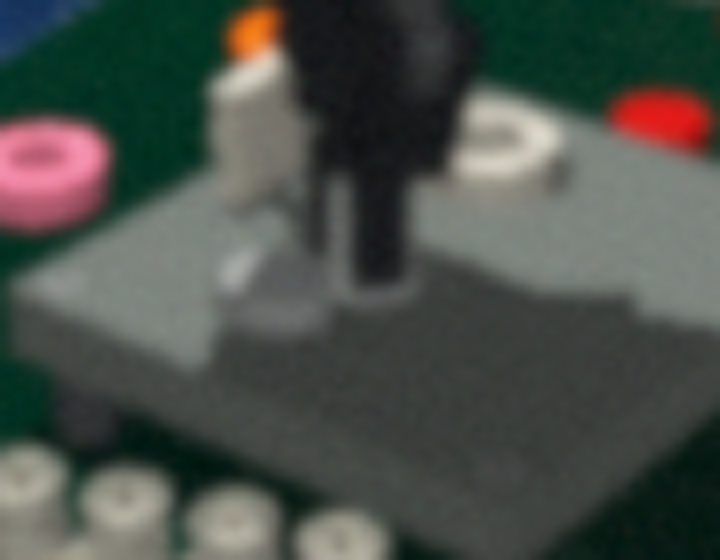

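Request:
apply_moves:
  series:
    - {"dx": 0.1,"dy": 0,"dz": 0,"yaw": 0,"fingers": 0.8}
    - {"dx": 0.1,"dy": 0,"dz": 0,"yaw": 0,"fingers": 0.8}
    - {"dx": 0,"dy": 0,"dz": 0,"yaw": 0,"fingers": 0.8}

```text
t: 16.15
tool_pos: [0.5203, 0.1775, 0.0483]
eef_rot: [-2.987, -0.974, 0.0]
contact_force: [-0.9, 0.1, -0.0]
opening: 0.196
```

```bash
python3 look.py 15
```

```text
[0.52032204 0.17752757 0.04831036] [-0.91426749  0.09798204 -0.02890008]
recess ahead 0.018668513825304718 lat -0.00030397605215580535
```

View pics/side15.png

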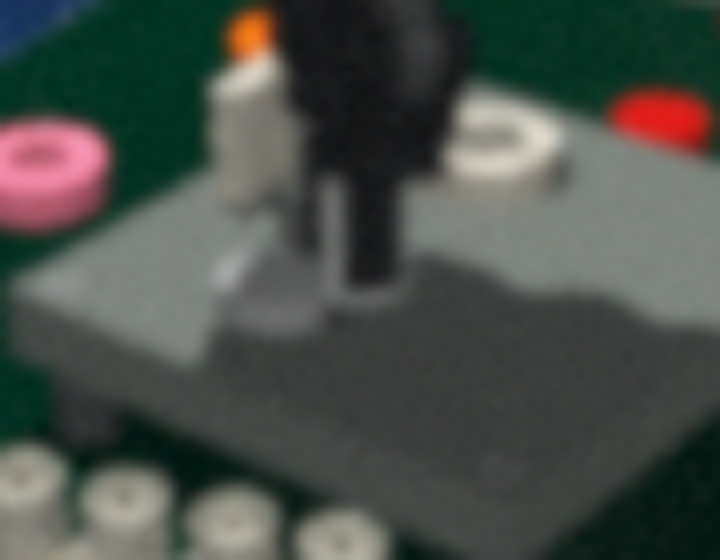

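Request:
apply_moves:
  series:
    - {"dx": -0.5,"dy": 0,"dz": 0,"yaw": 0,"fingers": 0.8}
    - {"dx": -1.5,"dy": 0,"dz": 0,"yaw": 0,"fingers": 0.8}
    - {"dx": -1.5,"dy": 0,"dz": -1.5,"yaw": 0,"fingers": 0.8}
    - {"dx": -3,"dy": 0,"dz": -2.5,"yaw": 0,"fingers": 0.8}
    - {"dx": -4,"dy": 0,"dz": -2.5,"yaw": 0,"fingers": 0.8}

```text
t: 16.82
tool_pos: [0.4347, 0.1152, 0.1139]
eef_rot: [-2.986, -0.975, -0.0]
contact_force: [0.9, -0.3, 1.0]
opening: 0.198
```

```bash
python3 look.py 16
python3 - <<'E'
from h import *
im=robot.capture("top");cv2.imwrite("pics/top16raw.png",im)
cv2.imwrite("pics/top16.png",cv2.resize(im[180:290,225:335],None,fx=5,fy=5,interpolation=cv2.INTER_CUBIC))
E
```

```text
[0.43468214 0.11519871 0.11390809] [ 0.92777875 -0.28400527  1.0375733 ]
recess ahead 0.12461627737088278 lat 9.815850421731242e-06
```

View pics/side16.png

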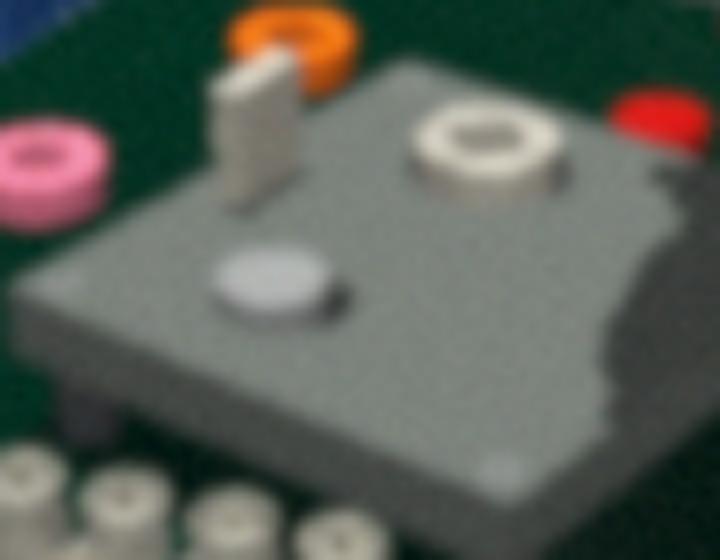

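View pics/top16.png

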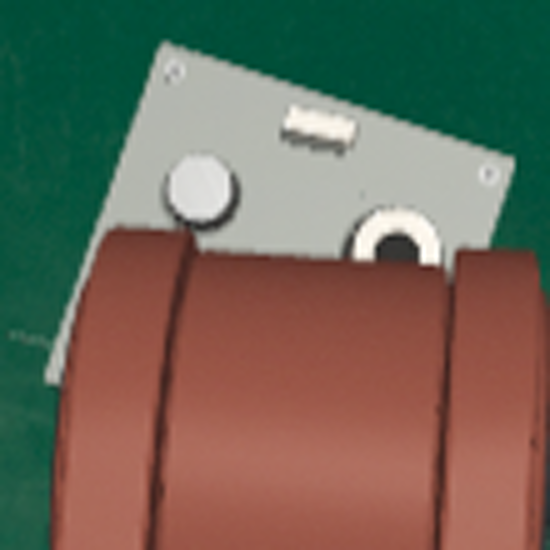

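Request:
apply_moves:
  series:
    - {"dx": -1.5,"dy": 0,"dz": -4,"yaw": 0,"fingers": 0.8}
    - {"dx": 0,"dy": 4,"dz": -4,"yaw": 0,"fingers": 0.8}
    - {"dx": 0,"dy": 5,"dz": -2,"yaw": 0,"fingers": 0.8}
    - {"dx": 0,"dy": 5,"dz": 0,"yaw": 0,"fingers": 0.8}
    - {"dx": 0,"dy": 5,"dz": 0,"yaw": 0,"fingers": 0.8}
    - {"dx": 0,"dy": 0,"dz": 0,"yaw": 0,"fingers": 0.8}

```text
t: 17.68
tool_pos: [0.5364, -0.0492, 0.2117]
eef_rot: [-2.988, -0.969, 0.002]
contact_force: [-0.1, 0.5, -0.7]
opening: 0.199
```

Run:
```python
from h import *
im=robot.capture("top");cv2.imwrite("pics/top17raw.png",im)
cv2.imwrite("pics/top17.png",cv2.resize(im[180:290,225:335],None,fx=5,fy=5,interpolation=cv2.INTER_CUBIC))
s=robot.capture("side");cv2.imwrite("pics/side17.png",cv2.resize(s[190:280,265:385],None,fx=6,fy=6,interpolation=cv2.INTER_CUBIC))
g=cv2.cvtColor(im,cv2.COLOR_BGR2GRAY)
for nm,(u,v),z,t in(("ring",(302.6,231.1),.053,(.5095,.1033)),("disc",(265,218.7),.051,(.5352,.1888)),("block",(288.2,204.2),.08,None)):
    m=np.zeros_like(g);cv2.circle(m,(int(u),int(v)),14,255,-1);m[g<195]=0
    cs,_=cv2.findContours(m,cv2.RETR_EXTERNAL,cv2.CHAIN_APPROX_NONE);k=max(cs,key=cv2.contourArea)
    e=cv2.fitEllipse(k);P=ray("top",e[0],z);print(nm,e,P,None if t is None else (P[:2]-t)*1000)
s0=cv2.imread("pics/top0.png");d=cv2.absdiff(s0,im).max(2)>60
n,_,st,_c=cv2.connectedComponentsWithStats(d.astype(np.uint8));print([tuple(x) for x in st[1:] if x[4]>15])
```

```text
ring ((303.92742919921875, 230.21307373046875), (16.529598236083984, 17.710004806518555), 8.838900566101074) [0.51115706 0.10030914 0.053     ] [ 1.65706297 -2.99085711]
disc ((264.52960205078125, 216.6576385498047), (11.512083053588867, 11.911759376525879), 162.9955596923828) [0.53933153 0.18946174 0.051     ] [4.13152826 0.6617368 ]
block ((288.23541259765625, 204.1713104248047), (4.38845157623291, 15.795138359069824), 102.03119659423828) [0.56572313 0.13597491 0.08      ] None
[(np.int32(275), np.int32(107), np.int32(248), np.int32(293), np.int32(34152)), (np.int32(258), np.int32(211), np.int32(13), np.int32(14), np.int32(135)), (np.int32(295), np.int32(222), np.int32(18), np.int32(18), np.int32(204)), (np.int32(314), np.int32(233), np.int32(7), np.int32(21), np.int32(29)), (np.int32(345), np.int32(236), np.int32(12), np.int32(13), np.int32(127)), (np.int32(245), np.int32(238), np.int32(18), np.int32(16), np.int32(121)), (np.int32(0), np.int32(344), np.int32(56), np.int32(56), np.int32(2104)), (np.int32(53), np.int32(370), np.int32(22), np.int32(30), np.int32(388))]
```

View pics/top17.png

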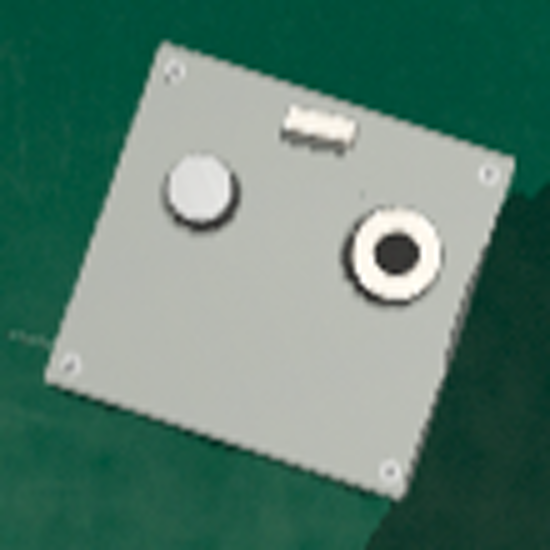

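View pics/side17.png

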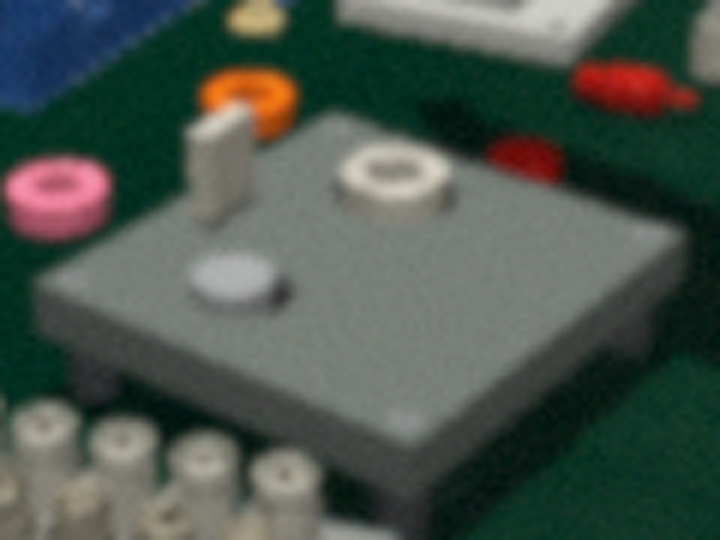

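Run:
```python
from h import *
a=cv2.imread("pics/top0.png");b=cv2.imread("pics/top17raw.png")
G=lambda i:cv2.resize(cv2.cvtColor(i,cv2.COLOR_BGR2GRAY),None,fx=8,fy=8,interpolation=cv2.INTER_CUBIC)
A,B=G(a),G(b)
def fit(I,uv,thr,dark,r=12):
    m=np.zeros_like(I);cv2.circle(m,(int(uv[0]*8+4),int(uv[1]*8+4)),r*8,255,-1)
    m[(I>thr) if dark else (I<thr)]=0
    cs,_=cv2.findContours(m,cv2.RETR_EXTERNAL,cv2.CHAIN_APPROX_NONE);k=max(cs,key=cv2.contourArea)
    e=cv2.fitEllipse(k);return (np.array(e[0])+.5)/8-.5,np.array(e[1])/8
for nm,uv,thr,z in(("wide",(302.6,231.1),115,.045),("narrow",(265,218.7),115,.045)):
    c,s=fit(A,uv,thr,True);print(nm,c,s,ray("top",c,z))
for nm,uv,thr,z in(("ring",(303.9,230.2),195,.053),("disc",(264.5,216.7),190,.051),("disc",(264.5,216.7),197,.051)):
    c,s=fit(B,uv,thr,False);print(nm,c,s,ray("top",c,z))
for thr in(190,197):
  c,s=fit(A,(292.8,260.2),thr,False);print("disc0",c,s)
c,s=fit(A,(253.5,245.5),195,False);print("ring0",c,s)
I=cv2.cvtColor(b,cv2.COLOR_BGR2GRAY)
print(I[206:230,254:276])
cv2.imwrite("pics/d17.png",cv2.resize(b[200:240,250:320],None,fx=10,fy=10,interpolation=cv2.INTER_NEAREST))
s=robot.capture("side")
cv2.imwrite("pics/s18.png",cv2.resize(s[215:260,285:355],None,fx=10,fy=10,interpolation=cv2.INTER_CUBIC))
print(proj("side",(.538,.1895,.051)))
```

```text
wide [302.62451172 231.14782715] [19.0949688  19.16506386] [0.50943428 0.10327133 0.045     ]
narrow [264.97045898 218.60720825] [14.6670599  14.86682701] [0.53545229 0.18886759 0.045     ]
ring [304.01080322 230.08361816] [17.23823166 18.14387894] [0.51145084 0.10013131 0.053     ]
disc [264.46618652 216.74313354] [12.01185513 13.01412868] [0.53913564 0.18959615 0.051     ]
disc [264.4760437  216.83714294] [11.85217094 12.64832306] [0.538925   0.18956596 0.051     ]
disc0 [292.83126831 260.33755493] [13.09592247 13.54777241]
disc0 [292.82543945 260.37835693] [12.7724905 13.0846653]
ring0 [253.37771606 245.4773407 ] [17.82976913 18.06357002]
[[183 183 183 183 183 184 183 184 184 184 184 184 184 184 185 184 184 183
  185 185 185 185]
 [183 183 182 183 183 184 184 184 184 184 183 184 184 184 184 184 184 184
  185 185 185 185]
 [183 184 182 183 184 184 184 184 184 184 183 183 184 184 184 184 184 184
  185 185 185 185]
 [184 183 183 184 184 184 184 184 183 184 183 184 183 184 184 184 185 184
  185 185 185 185]
 [183 182 183 183 184 184 183 183 184 178 187 176 177 180 184 184 184 185
  18
[... 1110 characters left out ...]
3
  162 185 185 185]
 [183 183 183 183 163 126  48 105 183 189 190 197 193 186 114  67  58 107
  180 186 186 185]
 [183 183 183 183 175 148  89  77  51  82  94 117  82  60  46  65 113 160
  185 186 186 186]
 [183 183 183 183 183 175 150 138 117  70  45  47  55  78  79 134 168 185
  185 185 185 186]
 [183 183 183 184 183 184 179 175 161 125 117 117 126 138 155 176 186 186
  185 186 186 186]
 [183 184 184 183 182 183 185 184 179 167 168 169 173 174 187 186 186 186
  186 186 186 185]
 [183 183 183 183 184 183 184 184 184 184 183 184 185 184 186 186 186 186
  185 185 186 186]
 [183 183 183 183 183 183 183 183 183 184 184 184 184 186 185 185 186 186
  185 185 186 186]]
[302.87287271 235.18030419]
```

View pics/d17.png

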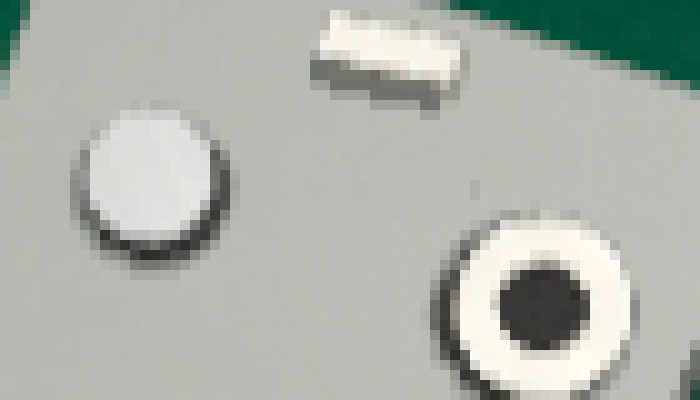

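View pics/s18.png

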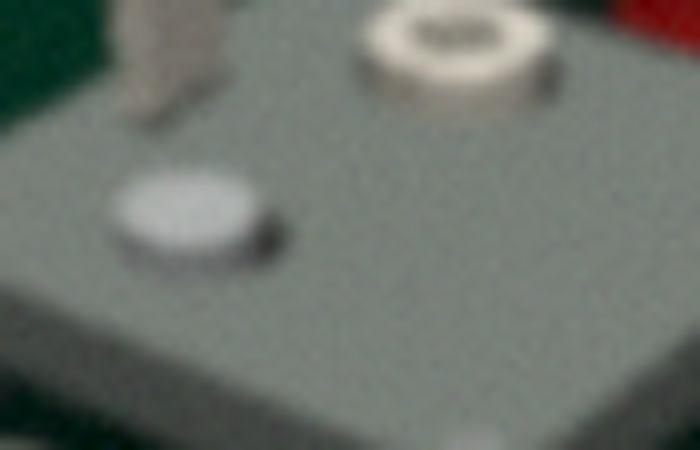

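Run:
```python
from h import *
s=robot.capture("side");g=cv2.cvtColor(s,cv2.COLOR_BGR2GRAY)
I=cv2.resize(g,None,fx=8,fy=8,interpolation=cv2.INTER_CUBIC)
print(g[228:246,292:318])
def fit(uv,thr,r):
    m=np.zeros_like(I);cv2.circle(m,(int(uv[0]*8+4),int(uv[1]*8+4)),r*8,255,-1);m[I<thr]=0
    cs,_=cv2.findContours(m,cv2.RETR_EXTERNAL,cv2.CHAIN_APPROX_NONE);k=max(cs,key=cv2.contourArea)
    e=cv2.fitEllipse(k);return (np.array(e[0])+.5)/8-.5,np.array(e[1])/8,e[2]
dc=fit((303.5,235.5),155,10);print("disc",dc)
rc=fit((330.5,219),175,13);print("ring",rc)
t0=cv2.imread("pics/side9raw.png");g0=cv2.cvtColor(t0,cv2.COLOR_BGR2GRAY);
a=np.linspace(0,2*np.pi,60)
def tri(u1,u2):
    A=[];b=[]
    for n,u in(("top",u1),("side",u2)):
        K,R,t=cam(n);P=K@np.c_[R,t];A+=[u[0]*P[2]-P[0],u[1]*P[2]-P[1]]
    A=np.array(A);X=np.linalg.lstsq(A[:,:3],-A[:,3],rcond=None)[0];return X
print("tri disc",tri((264.47,216.8),dc[0]),"ring",tri((304.0,230.08),rc[0]))
for tilt in(-.2,0,.2):
  for n in("side","top"):
    # tilt about axis perpendicular to push direction
    d=np.array([.807,.591,0]);y=np.array([.591,-.807,0]);dt=d*np.cos(tilt)+np.array([0,0,np.sin(tilt)])
    c=np.array([.5385,.1895,.051])
    P=np.array([proj(n,c+.015*(np.cos(q)*dt+np.sin(q)*y)) for q in a]).astype(np.float32);print(tilt,n,cv2.fitEllipse(P))
```

```text
[[124 123 124 124 122 123 116 107 101 109 117 121 124 125 122 123 125 126
  127 124 125 126 122 125 126 123]
 [123 126 123 126 124 123 123 119 121 118 121 124 124 124 127 123 125 129
  121 125 123 123 126 125 123 123]
 [127 124 123 127 124 124 123 124 124 124 124 122 125 127 125 124 128 124
  126 126 121 125 126 126 121 124]
 [121 122 123 126 125 126 128 129 132 133 133 134 134 134 133 133 129 128
  128 126 127 123 123 126 126 123]
 [125 125 123 124 124 129 134 143 145 147 152 152 150 151 150 149 142 133
  125 123 121 122 126 121 127 127]
 [124 123 124 125 128 136 147 158 164 164 167 170 169 167 169 163 157 149
  137 125 126 125 127 122 125 123]
 [127 123 126 128 136 153 165 170 175 174 177 176 177 175 176 173 168 160
  145 130 122 122 121 126 126 126]
 [123 125 128 127 141 157 169 175 177 177 176 174 177 178 177 176 174 164
  147 122 114 119 123 126 124 125]
 [122 122 126 128 140 153 167 173 177 174 178 176 176 177 177 175 171 159
  133 103  97 106 117 123 125 122]
 [126 124 125 123 122 140 157 168 173 172 173 177 174 174 173 173 162 142
  114  82  80  95 112 123 126 123]
 [125 124 
[... 1097 characters left out ...]
9] ring [0.51081429 0.09995562 0.05204016]
-0.2 side ((302.656982421875, 235.20611572265625), (7.7825846672058105, 14.662047386169434), 75.49222564697266)
-0.2 top ((264.5055847167969, 217.05224609375), (12.705880165100098, 13.469488143920898), 53.095909118652344)
0 side ((302.6438903808594, 235.2040557861328), (7.375659465789795, 14.647957801818848), 88.77203369140625)
0 top ((264.4961853027344, 217.03819274902344), (13.294639587402344, 13.467751502990723), 56.32355880737305)
0.2 side ((302.6334228515625, 235.19740295410156), (6.670866012573242, 14.63992691040039), 101.4235610961914)
0.2 top ((264.4857177734375, 217.0229949951172), (13.340117454528809, 13.47977066040039), 72.60836791992188)
```

```bash
python3 -c "
from plant import robot
print(robot.job_done(), robot.observe()['t'])"
```

```text
the job is handed in; nothing more can be done
the job is handed in; nothing more can be done
```

I pushed the ring gauge diagonally across the tray into the wide recess, then the setting disc diagonally into the narrow one. Both were pushed with two slightly parted fingertips. I then drew the arm clear and handed the job in at about 18 s of the 54 s allowed.

**Seating:** the last two-camera check put the ring's top at 52.0 mm (53 expected if seated) and the disc's top at 50.7 mm (51 expected). In the side view the disc's ellipse angle was 88.4° against 88.8° for a flat disc; a 0.2 rad tilt would have shown about 13° off. I made no such check for the ring; it only looked flat in the views.

**Bystanders:** the gauge block did not move between the first and last pictures. The other bench items near the tray looked undisturbed. I did not measure the plug gauge, marker, red plug or sensor cells one by one, and part of the bench was behind the arm in the last top view.

**A check that disagreed:** from the top view alone the ring's centre came out about 3.4–3.8 mm from its recess centre and the disc's about 3.6–4.2 mm. From both cameras they were about 3.6 mm and 3.0 mm. A seated part can sit at most about 2.5 mm off centre, so I took the excess as measurement error. Every reading was inside the 4.5 mm limit, but the disc's largest left little margin.

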